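# Flick the fan impeller and brake it on the balance mark

## Robot

A 6-joint arm with a two-finger parallel gripper is mounted at the origin on the work surface. World frame = base frame: x ahead of the robot, y to its left, z up, the work surface at z = 0. Lengths are in mm, angles in rad, forces in N, time in s.
With the tool pointing down it reaches from about 325 to 900 mm from the base axis. Payload 3.5 kg.
Tool frame: the origin (TCP) lies between the finger pads; the fingertips stand 14 mm ahead of it and the grasp point (between the pads) lies 5 mm behind it (r.tip_extent is the distance from the TCP to the fingertips, in mm); z points along the fingers, y is the line along which they close (so a half turn about z gives the same grasp; the last joint's range is limited). The gripper opens to 85 mm and grips with 20 to 120 N. Pads are 22 mm wide; open, the fingers measure 114 mm over their backs; the gripper's body (76 mm by 85 mm) begins 54 mm behind the grasp point. The pads swing forward as they close: fully open they stand 13 mm farther back than shut.
Start: joints at [-1.3, 0.276, -0.026, 1.268, 0, 1.467], TCP at [228.21, -581.844, 245.313] pointing down, gripper open.
Joint ranges: [-3.12, 3.12], [-0.85, 1.88], [-1.08, 1.24], [-1.95, 2.15], [-1.57, 1.53], [-3.14, 3.14]. Speed limits (rad/s): [2.57, 2.57, 3.14, 3.14, 3.14, 3.14].

## Interface

Orientations are given as a rotation vector (axis times angle).
In Python, from station import status, cams, r gives the robot as it stands.
- The arm moves only by the tool play_rows, never from a script. Its argument "moves" is one flat list of numbers, 7 for each row, row after row: the opening, from 0 (shut) to 1 (fully open), then the shift along the tool's x, y, z in m, then the turn, a rotation vector about the tool's x, y, z in degrees. A call has 1 to 20 rows; each row is the pose to reach, as a shift and turn from the pose commanded when the call began, along the tool's axes at that moment; what a row does not reach only later rows make up. A row lasts 1/8 s, in which the tool goes at most 62.5 mm and 10.7 degrees, less where a joint would pass 70% of its speed; a pose out of reach is approached as far as the arm can. A call with a gripper value outside its range is refused whole. The fingers move at their own pace and stop on an object; the grip force is fixed at half the most. Time passes only in rows, so rows that repeat a pose let the fingers close. It gives the time, the measured TCP pose, the force, the opening and the grip force at its end, in the units of the state.
- status.get_state(): the state, without advancing time (a new reading comes with each control period).
- cams.camera(name): name is "scene" or "top" or "wrist"; returns (picture, depth): 384x512x3 uint8, red, green, blue; 384x512 float32, mm along the optical axis (not along the pixel's ray), 0 where there is no reading.
- cams.calibration(name): a dict with "vertical_fov" (degrees; the focal length in pixels is half the picture's height over the tangent of half this angle, whatever the lens; pixels are square), "cx", "cy" (the principal point, pixels), "R" (3x3) and "t" (3): a world point X has camera coordinates R X + t. Camera axes: x right, y down, z forward; pixel columns grow to the right and rows downward; lengths in mm; the calibration is good to about 2 mm. A picture is of the moment at which its call begins: read the wrist's pose just before it. calibration takes no time and is no camera call; for the wrist camera it gives the pose at the moment of the call.
- r.close_job(): hands the job in; it is judged then, once.
The state is a dict: "t": time; "joint_positions": joint angles; "joint_velocities": joint speeds; "tau": joint torques, N m; "ee_pos": TCP position; "eef_rot": TCP orientation; "force": force on the tool from outside, world axes, zero at the start; "wrist_torque": the same for the moment, N m; "gripper_width": opening from 0.0 (shut) to 1.0 (fully open); "gripper_force": force on a finger pad.
Only numpy, scipy, OpenCV 4.12 (cv2) and the standard library are available. Lean on these libraries where they do the work, as an engineer would, in place of code of your own. Each camera call takes 0.05 s, during which the arm holds its last target. There are 200 camera calls.

## Task

Check the fan impeller's balance: with a fingertip flick it by its red stud so that it spins freely counter-clockwise seen from above, and let its white mark run past the yellow pointer at least once untouched. When the mark comes round again, then or on a later lap, brake the impeller with a fingertip so that it stops right there, red stud in line with the pointer, never stopping it elsewhere after it has run past, and take the hand away. Be gentle: pinch and lift nothing, do not shift the stand, and leave everything else on the bench as it is.

Things in the scene. Friction and masses are not known exactly. Their poses are not given: they have to be found in the camera images.
- stand: Balancing stand, 3 kg, loose: steel base 150 x 150 x 18 mm, the impeller on a vertical spindle over its middle. The spindle is sprung: pressed from above, the impeller gives after about 4 N and sinks up to 8 mm at about 12 N. Origin: centre of the underside, on the spindle axis. A fixed yellow post on its +x side (94 to 110 mm from the axis) carries a pointer aimed at the axis, tip 81 mm from it, top level with the disc.
- rotor (a joint): Impeller turn, rad, counter-clockwise from above positive, no limits, counts on over turns; 0, 2 pi, 4 pi = mark at the pointer; starts at 0.9 to 5.2. Black disc, 150 mm diameter, 0.35 kg, on a nearly frictionless bearing (slows 0.1 to 0.3 rad/s per second); a light press on its flat top stops it at once, while the stud bounces off a finger in its way. Flat top 90 mm above the bench; hub 24 mm radius, 11 mm proud with its nut.
- mark (a point): Foot of the red stud on the impeller's flat top, 55 mm from the axis, on a painted white radial stripe (8 mm wide, 27 to 73 mm from the axis). The stud is a round pin of 12 mm diameter, 32 mm tall, the only thing besides the hub that stands up from the disc. It turns with the impeller.
- spot (a point): Point fixed to the stand where the mark must stop: in line with the yellow pointer, 55 mm from the axis, at the height of the impeller's flat top (90 mm above the bench).
- heatsink: Bystander: finned aluminium heatsink 90 x 70 x 93 mm with a module on it, near the stand. Origin under its centre.
- carton: Bystander: small white carton 45 x 30 x 35 mm near the stand. Origin under its centre.
- screwdriver: Bystander: red-handled screwdriver lying along its x axis near the stand. Origin under its middle.
- mug: Bystander: blue mug, 82 mm across, 95 mm tall. Origin under its centre.
- tape: Bystander: black and yellow tape measure 70 x 35 x 62 mm. Origin under its centre.
- fan_box: Bystander: black boxed fan 120 x 120 x 38 mm. Origin under its centre.
- module: Bystander: red and black power module 94 x 34 x 30 mm. Origin under its centre.
There are look-alikes about, which are no part of the job. Leave any orange look-alike of the stand alone.

How it is judged (in metres and radians):
On the way, in this order (a step that is already met when the one before it is completed fails the run):
1. the mark runs past the pointer (within 15 mm of the spot) turning counter-clockwise at more than 0.7 rad/s with no finger on the impeller (horizontal distance between mark and spot below 0.015 m and velocity of joint rotor above 0.7 rad/s and contact force between the fingers and stand below 0.02 N).
2. on the next or a later lap a finger touches the impeller with the mark within 40 mm of the spot (value of joint rotor above 10 rad and horizontal distance between mark and spot below 0.04 m and contact force between the fingers and stand above 0.05 N).
At the end, for the whole second after the job is handed in: The impeller stands still (under 0.1 rad/s) at least one full lap later with its mark within 12 mm of the spot at the pointer; the stand is upright and within 10 mm of where it was (horizontal distance between mark and spot below 0.012 m and velocity of joint rotor between -0.1 and 0.1 rad/s and value of joint rotor above 10 rad and distance of stand from where it was at the start of the episode below 0.01 m and angle between stand's own z axis and vertical below 0.03 rad); the robot touches nothing.
It fails at once if the impeller is stopped with its mark more than 40 mm from the pointer's spot after it has run past (value of joint rotor above 7.1 rad and velocity of joint rotor between -0.1 and 0.1 rad/s and horizontal distance between mark and spot above 0.04 m).
It fails at once if the impeller or stand is pushed or squeezed with more than 30 N (contact force between the fingers and stand above 30 N).
It fails at once if the stand is shifted more than 10 mm or lifted or tipped (distance of stand from where it was at the start of the episode above 0.01 m or angle between stand's own z axis and vertical above 0.05 rad).
It fails at once if another thing on the bench is moved more than 15 mm (distance of any of heatsink, carton, screwdriver, mug, tape, fan_box, module from where it was at the start of the episode above 0.015 m).
It also fails if it takes over 42 s, if anything falls off the work surface, if the arm or the gripper's body presses on something with over 40 N, if the wrist force passes 120 N, or if a joint passes its speed limit or range.

## Working session

There is one attempt and no reset: what is moved stays moved. The work goes in short steps, Python scripts to look and compute and a tool call to move; the robot and the scene stay as the last step left them, time stands still between calls to the robot, and variables do not carry over. Pictures are saved under pics/ and viewed, at most 10 in all, crops included, and the job is handed in when it is done.

Besides the shell and the picture viewer there is one more tool, called after "Emit:" in YAML: its name, and indented under it one key for each argument. play_rows: Moves the arm, as the interface text tells. Its arguments: {"type":"object","properties":{"moves":{"type":"array","items":{"type":"number"}}},"required":["moves"]}

```bash
ls; mkdir -p pics
python3 - <<'E'
from station import status,cams,r
import cv2
s=status.get_state();print(s)
for n in("scene","top"):
    p,d=cams.camera(n);cv2.imwrite(f"pics/{n}0.png",p[:,:,::-1]);
    c=cams.calibration(n);print(n,c)
E
```

```text
pics
{'t': 0.0, 'joint_positions': array([-1.30037656e+00,  2.77137347e-01, -2.79054006e-02,  1.26798460e+00,
        7.43982359e-06,  1.46741993e+00]), 'joint_velocities': array([-0.00149552,  0.00053931, -0.00096068,  0.00078381,  0.0003218 ,
        0.00053326]), 'tau': array([-1.28860943e-04, -4.45506942e+01,  2.95205927e+01,  1.64174801e-02,
       -1.51302056e-04,  9.14924669e-06]), 'ee_pos': array([ 228.02444661, -581.11122001,  244.14540563]), 'eef_rot': array([-3.08469772e+00, -5.83332050e-01,  2.80515688e-04]), 'force': array([-0.04691187, -0.25147422,  0.82093088]), 'wrist_torque': array([0.01962939, 0.01290718, 0.00882043]), 'gripper_force': 0.0, 'gripper_width': 0.9976798484154097}
scene {'vertical_fov': 46.587803549626024, 'cx': 257.4001572520286, 'cy': 188.4706211684133, 'R': array([[-0.12318251,  0.99218789, -0.01972978],
       [ 0.67734615,  0.06953086, -0.73237125],
       [-0.72527806, -0.10357922, -0.68061963]]), 't': array([  38.79905494, -287.90112347, 1783.0745251 ])}
top {'vertical_fov': 52.38136457957565, 'cx': 253.80161174368914, 'cy': 192.96629124388366, 'R': array([[ 1.67493159e-03, -9.99998213e-01,  8.77181910e-04],
       [-9.93318669e-01, -1.76496220e-03, -1.15390234e-01],
       [ 1.15391576e-01, -6.78050420e-04, -9.93319850e-01]]), 't': array([  23.16302782,  527.44008643, 1121.8665325 ])}
```

View pics/scene0.png

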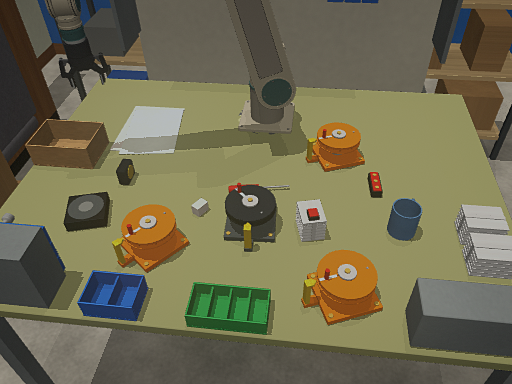

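View pics/top0.png

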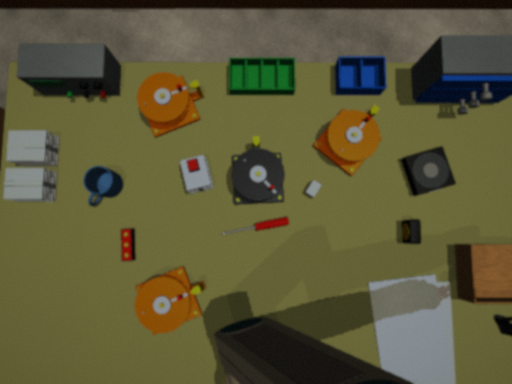

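The scene view shows the black stand at about (250,210) with its yellow post at (248,235). The top view shows it at (258,175), with the post at (256,142) and the red stud near (268,185). The look-alikes are three orange stands, at (165,98), (353,133) and (163,303) in the top view. I choose the black one and will check it in a crop.

```bash
cat > h.py <<'E'
import numpy as np,cv2
from station import status,cams,r
def ray(n,u,v,c=None):
    c=c or cams.calibration(n);f=192/np.tan(np.radians(c["vertical_fov"]/2))
    R=np.array(c["R"]);o=-R.T@c["t"];d=R.T@np.array([(u-c["cx"])/f,(v-c["cy"])/f,1]);return o,d
def plane(n,u,v,z,c=None):
    o,d=ray(n,u,v,c);return o+d*(z-o[2])/d[2]
def tri(a,b):
    A=np.zeros((3,3));y=np.zeros(3)
    for o,d in(a,b):
        d=d/np.linalg.norm(d);P=np.eye(3)-np.outer(d,d);A+=P;y+=P@o
    X=np.linalg.solve(A,y);return X,[np.linalg.norm(np.cross(X-o,d/np.linalg.norm(d))) for o,d in(a,b)]
def blobs(p,box,col,mina=4):
    h=cv2.cvtColor(p,cv2.COLOR_RGB2HSV);H,S,V=[h[...,i].astype(int) for i in range(3)]
    m={"red":((H<8)|(H>172))&(S>150)&(V>70),"yel":(H>22)&(H<33)&(S>190)&(V>120),"white":(S<70)&(V>140),"black":(V<65)}[col]
    k=np.zeros_like(m);x0,y0,x1,y1=box;k[y0:y1,x0:x1]=1;m=(m&k).astype(np.uint8)
    n,l,st,ce=cv2.connectedComponentsWithStats(m)
    return [(st[i].tolist(),ce[i].round(1).tolist()) for i in range(1,n) if st[i][4]>=mina],l
E
python3 - <<'E'
from h import *
for n,box in(("top",(220,125,300,215)),("scene",(210,170,290,255))):
    p=cv2.imread(f"pics/{n}0.png")[:,:,::-1].copy()
    for c in("red","yel","white","black"): print(n,c,blobs(p,box,c)[0])
    x0,y0,x1,y1=box
    im=cv2.resize(p[y0:y1,x0:x1,::-1],None,fx=5,fy=5,interpolation=cv2.INTER_NEAREST);cv2.imwrite(f"pics/c_{n}.png",im)
a=cv2.imread("pics/c_top.png");b=cv2.imread("pics/c_scene.png");H=max(a.shape[0],b.shape[0])
f=lambda i:cv2.copyMakeBorder(i,0,H-i.shape[0],0,0,0)
cv2.imwrite("pics/c.png",np.hstack([f(a),f(b)]))
E
```

```text
top red [([270, 185, 4, 4, 13], [271.6, 186.5])]
top yel [([253, 137, 6, 8, 38], [255.6, 140.1])]
top white [([251, 167, 14, 14, 133], [257.6, 173.3])]
top black [([228, 144, 56, 61, 2240], [255.5, 176.6])]
scene red [([229, 183, 17, 10, 73], [235.8, 187.3]), ([256, 184, 3, 2, 4], [257.2, 184.2])]
scene yel [([244, 223, 7, 8, 43], [247.2, 226.7])]
scene white [([263, 185, 27, 3, 29], [275.8, 185.7]), ([235, 188, 3, 3, 6], [236.3, 188.7]), ([240, 193, 18, 13, 133], [249.1, 199.7])]
scene black [([225, 185, 51, 57, 1931], [252.2, 212.1]), ([224, 237, 20, 4, 63], [233.5, 238.5]), ([252, 243, 1, 5, 5], [252.0, 245.0]), ([244, 249, 8, 3, 21], [247.9, 249.9])]
```

View pics/c.png

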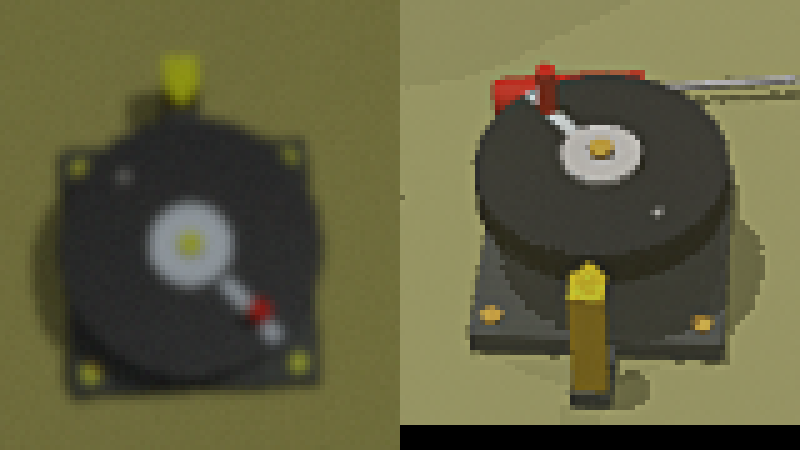

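The crop confirms the black stand. In the top view the hub nut is at (258,173.8), the stud at (272.4,186.6) and the pointer tip at (256.2,145.6). The base bolts are at (235.8,158.6), (278.2,156.2), (238,199.8) and (279.6,197.4).

Run:
```python
from h import *
np.set_printoptions(precision=1,suppress=True)
print("hub",tri(ray("top",258,173.8),ray("scene",250,199.4)))
print("studtop",tri(ray("top",272,186.3),ray("scene",239,184)))
print("post",tri(ray("top",256,140.5),ray("scene",247.4,225.5)))
B=[plane("top",*q,20)for q in((235.8,158.6),(278.2,156.2),(238,199.8),(279.6,197.4))]
print(np.array(B),np.mean(B,0))
print("hubplane",plane("top",258,173.8,101),"studfoot..top",plane("top",272.2,186.5,122),"ptr tip",plane("top",256.2,145.6,90))
dx=(B[0]+B[1]-B[2]-B[3])[:2];print("axis angle",np.arctan2(dx[1],dx[0]))
# bystanders
for nm,q,z in(("heats",(196,173),93),("carton",(313,189),35),("sdhandle",(272,224),12),("sdtip",(224,234),5)):print(nm,plane("top",*q,z))
# depth check
p,d=cams.camera("top")
for u,v in((258,174),(250,190),(272,186),(313,189),(196,173),(272,224)):
    c=cams.calibration("top");o,dd=ray("top",u,v);print((u,v),o+dd*d[v,u])
```

```text
hub (array([573.9,  12.4,  95.4]), [np.float64(0.07657574344648543), np.float64(0.07657574344648986)])
studtop (array([535.6, -25.3, 117.9]), [np.float64(0.2669569519767232), np.float64(0.26695695197677116)])
post (array([670.9,  18.1,  89.2]), [np.float64(0.018477693413942595), np.float64(0.01847769341395153)])
[[632.7  78.4  20. ]
 [640.3 -49.2  20. ]
 [508.1  71.   20. ]
 [515.5 -52.7  20. ]] [574.1  11.9  20. ]
hubplane [573.   12.5 101. ] studfoot..top [534.6 -25.9 122. ] ptr tip [655.9  17.5  90. ]
axis angle 0.04363422521702606
heats [576.3 186.5  93. ]
carton [ 538.9 -150.2   35. ]
sdhandle [436.8 -30.2  12. ]
sdtip [407.  112.7   5. ]
(258, 174) [572.6  12.5  99.9]
(250, 190) [528.7  34.8  90.8]
(272, 186) [536.3 -25.5 119.7]
(313, 189) [ 539.3 -150.7   32.1]
(196, 173) [578.8 188.7  77.8]
(272, 224) [436.1 -29.3  30.8]
```

```bash
cat >> h.py <<'E'
from scipy.spatial.transform import Rotation as Ro
def totool(dw,R0=None):
    R0=R0 or Ro.from_rotvec(status.get_state()["eef_rot"]);return R0.inv().apply(dw)
def err():
    s=status.get_state();print("t",s["t"],"pos",s["ee_pos"].round(1),"F",s["force"].round(2),"w",s["gripper_width"]);M=Ro.from_rotvec(s["eef_rot"]).as_matrix();print(M.round(3));return s
E
python3 - <<'E'
from h import *
s=err();print(r.tip_extent, totool(np.array([523.5,9.2,165])-np.array([228.2,-581.8,245.3])))
E
```

```text
t 0.15 pos [ 228.1 -581.3  244.4] F [-0.88  0.38 -0.01] w 1.0004633596799535
[[ 0.931  0.365 -0.   ]
 [ 0.365 -0.931  0.002]
 [ 0.    -0.002 -1.   ]]
14.0 [ 490.69457678 -442.22324211   81.17029295]
```

Emit:
play_rows:
  moves: [0,0.245,-0.221,0,0,0,-12,0,0.491,-0.442,0.02,0,0,-23.2,0,0.491,-0.442,0.02,0,0,-23.2,0,0.491,-0.442,0.02,0,0,-23.2,0,0.491,-0.442,0.02,0,0,-23.2,0,0.491,-0.442,0.02,0,0,-23.2,0,0.491,-0.442,0.02,0,0,-23.2,0,0.491,-0.442,0.02,0,0,-23.2,0,0.491,-0.442,0.02,0,0,-23.2,0,0.491,-0.442,0.02,0,0,-23.2,0,0.491,-0.442,0.02,0,0,-23.2,0,0.491,-0.442,0.05,0,0,-23.2,0,0.491,-0.442,0.08,0,0,-23.2,0,0.491,-0.442,0.08,0,0,-23.2,0,0.491,-0.442,0.08,0,0,-23.2]

```text
t: 2.02
ee_pos: [524.3, 8.8, 166.1]
eef_rot: [2.906, 1.192, 0.001]
force: [0.1, -0.2, 1.0]
gripper_width: -0.008
gripper_force: 0.0
```

Run:
```python
from h import *
s=err()
ims=[]
for n in("scene","wrist"):
    p,d=cams.camera(n);p=p[:,:,::-1]
    if n=="scene":
        p=cv2.resize(p[130:270,170:330],None,fx=2.74,fy=2.74)[:384]
    ims.append(cv2.resize(p,(400,int(p.shape[0]*400/p.shape[1]))))
H=max(i.shape[0] for i in ims)
cv2.imwrite("pics/d.png",np.hstack([cv2.copyMakeBorder(i,0,H-i.shape[0],0,0,0) for i in ims]))
```

```text
t 2.025 pos [524.3   8.8 166.1] F [ 0.15 -0.2   1.02] w -0.007567780706589115
[[ 0.712  0.702  0.001]
 [ 0.702 -0.712 -0.   ]
 [ 0.001  0.001 -1.   ]]
```

View pics/d.png

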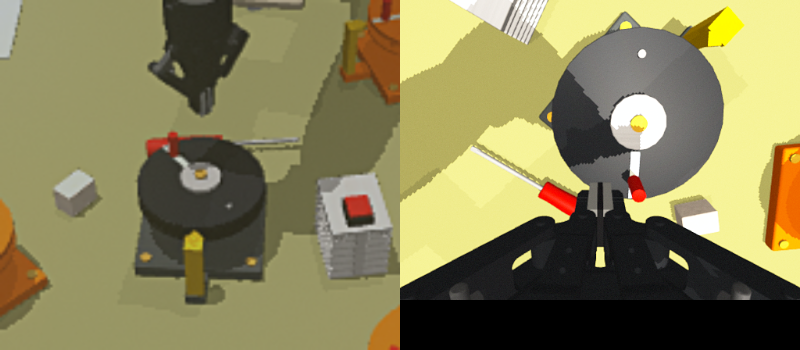

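The pictures show the closed fingers above the disc's near side. In the wrist view the hub nut is at about (305,157), the stud at (303,240) and the post's tip at (371,51). Next I touch the disc lightly to learn its exact height before the flick.

Run:
```python
from h import *
np.set_printoptions(precision=1,suppress=True)
p,d=cams.camera("wrist")
h=tri(ray("wrist",304.5,157.5),ray("top",258,173.8));print(h)
print("hub",plane("wrist",304.5,157.5,101),"tip",plane("wrist",371,51,90))
b,l=blobs(p,(280,180,330,265),"red");print(b)
for st,ce in b: print(plane("wrist",*ce,106))
```

```text
(array([575.4,  11.9,  90.5]), [np.float64(0.8786762096474108), np.float64(0.8786762096475204)])
hub [576.2  13.8 101. ] tip [650.3  30.6  90. ]
[([291, 225, 24, 34, 541], [302.2, 241.4])]
[535.9 -26.2 106. ]
```

Emit:
play_rows:
  moves: [0,0,0,0.04,0,0,0,0,0,0,0.055,0,0,0,0,0,0,0.058,0,0,0,0,0,0,0.058,0,0,0]

```text
t: 2.68
ee_pos: [524.6, 8.8, 108.1]
eef_rot: [2.906, 1.192, 0.002]
force: [0.1, -0.1, -0.3]
gripper_width: 0.001
gripper_force: 0.0
```

Emit:
play_rows:
  moves: [0,0,0,0.004,0,0,0,0,0,0,0.004,0,0,0]

```text
t: 2.92
ee_pos: [524.8, 8.9, 104.0]
eef_rot: [2.906, 1.192, 0.003]
force: [0.2, 0.4, 1.0]
gripper_width: 0.0
gripper_force: 0.3
```

Emit:
play_rows:
  moves: [0,0,0,0.003,0,0,0,0,0,0,0.003,0,0,0]

```text
t: 3.18
ee_pos: [524.5, 8.8, 101.2]
eef_rot: [2.906, 1.192, 0.002]
force: [-1.6, 0.7, 6.0]
gripper_width: 0.002
gripper_force: 3.0
```

Contact is felt at a TCP height of about 103 mm. I raise the tip, set it behind the stud, then flick.

Emit:
play_rows:
  moves: [0,0,0,-0.018,0,0,0,0,-0.012,-0.02,-0.018,0,0,0,0,-0.012,-0.02,-0.018,0,0,0,0,-0.012,-0.02,-0.018,0,0,0]

```text
t: 3.68
ee_pos: [501.8, 14.7, 118.2]
eef_rot: [2.906, 1.192, 0.001]
force: [0.5, 0.8, 0.1]
gripper_width: -0.001
gripper_force: 0.0
```

Run:
```python
from h import *
s=err()
p,d=cams.camera("wrist");b,l=blobs(p,(150,120,450,360),"red",50);print(b)
for st,ce in b: print(plane("wrist",*ce,106))
cv2.imwrite("pics/e.png",p[:,:,::-1])
```

```text
t 3.675 pos [501.8  14.7 118.2] F [0.45 0.8  0.12] w -0.0009554854512194053
[[ 0.712  0.702  0.001]
 [ 0.702 -0.712 -0.   ]
 [ 0.     0.001 -1.   ]]
[([333, 236, 41, 49, 1134], [352.7, 260.8]), ([186, 242, 40, 40, 948], [206.7, 261.1])]
[534.23775779 -24.89297432 106.        ]
[481.13777873  28.72677634 106.        ]
```

View pics/e.png

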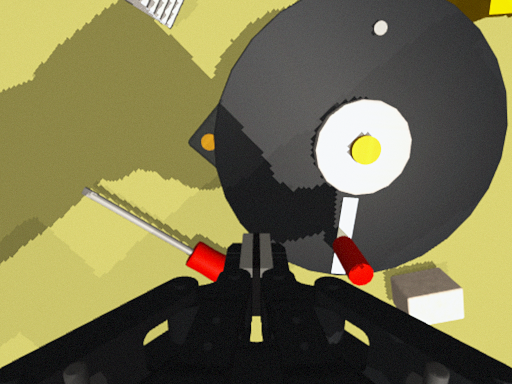

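The stud at about (352,260) lies along tool +y of the fingertips at (257,250), with a clear gap, and the carton is clear of the path. Flicking.

Emit:
play_rows:
  moves: [0,0,0.018,0,0,0,0,0,0,0.043,0,0,0,0,0,0,0.068,0,0,0,0,0,0.003,0.073,-0.04,0,0,0,0,0.012,0.02,-0.045,0,0,0]

```text
t: 4.35
ee_pos: [531.5, 5.4, 167.0]
eef_rot: [2.904, 1.182, 0.015]
force: [-0.7, 1.0, -0.4]
gripper_width: 0.0
gripper_force: 0.0
```

```bash
cat > ang.py <<'E'
from h import *
C=np.array([574.3,12.3]);PA=0.058
def ang(save=None):
    t=status.get_state()["t"];p,d=cams.camera("scene")
    if save:cv2.imwrite(save,p[:,:,::-1])
    b,l=blobs(p,(215,160,285,240),"red",3);out=[]
    for st,ce in b:
        q=plane("scene",*ce,106);v=q[:2]-C;rr=np.hypot(*v)
        out.append((round((np.arctan2(v[1],v[0])-PA)%(2*np.pi),3),round(rr,1),st[4]))
    return round(t,3),out
E
python3 - <<'E'
from ang import *
err()
for i in range(4): print(ang("pics/f%d.png"%i))
E
```

```text
t 4.35 pos [531.5   5.4 167. ] F [-0.71  0.98 -0.43] w 0.00011335985194002194
[[ 0.716  0.698  0.011]
 [ 0.698 -0.716 -0.002]
 [ 0.007  0.009 -1.   ]]
(4.35, [(np.float64(4.041), np.float64(63.6), 51), (np.float64(2.827), np.float64(57.2), 5), (np.float64(0.009), np.float64(55.6), 42)])
(4.4, [(np.float64(4.041), np.float64(63.6), 50), (np.float64(2.827), np.float64(57.2), 5), (np.float64(0.303), np.float64(55.8), 32)])
(4.45, [(np.float64(4.045), np.float64(63.8), 49), (np.float64(2.827), np.float64(57.2), 5), (np.float64(0.611), np.float64(54.1), 38)])
(4.5, [(np.float64(4.045), np.float64(63.8), 49), (np.float64(2.827), np.float64(57.2), 5), (np.float64(0.907), np.float64(53.7), 39)])
```

The mark passed the pointer untouched at about 6 rad/s. I let it coast while holding clear above.

Emit:
play_rows:
  moves: [0,0,0,0,0,0,0,0,0,0,0,0,0,0,0,0,0,0,0,0,0,0,0,0,0,0,0,0,0,0,0,0,0,0,0,0,0,0,0,0,0,0,0,0,0,0,0,0,0,0,0,0,0,0,0,0,0,0,0,0,0,0,0,0,0,0,0,0,0,0,0,0,0,0,0,0,0,0,0,0,0,0,0,0,0,0,0,0,0,0,0,0,0,0,0,0,0,0,0,0,0,0,0,0,0,0,0,0,0,0,0,0,0,0,0,0,0,0,0,0,0,0,0,0,0,0,0,0,0,0,0,0,0,0,0,0,0,0,0,0]

```text
t: 7.05
ee_pos: [523.9, 8.9, 163.3]
eef_rot: [2.906, 1.192, 0.0]
force: [0.1, 0.4, 0.1]
gripper_width: 0.001
gripper_force: 0.0
```

Run:
```python
from ang import *
err()
for i in range(5): print(ang())
```

```text
t 7.05 pos [523.9   8.9 163.3] F [0.08 0.45 0.05] w 0.0012037606350157866
[[ 0.712  0.702  0.   ]
 [ 0.702 -0.712 -0.   ]
 [ 0.     0.    -1.   ]]
(7.05, [(np.float64(2.622), np.float64(51.9), 33), (np.float64(4.041), np.float64(63.6), 49)])
(7.1, [(np.float64(2.85), np.float64(49.7), 28), (np.float64(4.041), np.float64(63.6), 50)])
(7.15, [(np.float64(3.165), np.float64(50.9), 28), (np.float64(4.045), np.float64(63.8), 49), (np.float64(2.833), np.float64(58.0), 4)])
(7.2, [(np.float64(3.863), np.float64(57.4), 76), (np.float64(2.827), np.float64(57.2), 5)])
(7.25, [(np.float64(3.948), np.float64(58.8), 76), (np.float64(2.827), np.float64(57.2), 5)])
```

Emit:
play_rows:
  moves: [0,0,0,0,0,0,0,0,0,0,0,0,0,0,0,0,0,0,0,0,0,0,0,0,0,0,0,0,0,0,0,0,0,0,0,0,0,0,0,0,0,0,0,0,0,0,0,0,0,0,0,0,0,0,0,0,0,0,0,0,0,0,0,0,0,0,0,0,0,0,0,0,0,0,0,0,0,0,0,0,0,0,0,0,0,0,0,0,0,0,0,0,0,0,0,0,0,0,0,0,0,0,0,0,0,0,0,0,0,0,0,0,0,0,0,0,0,0,0,0,0,0,0,0,0,0,0,0,0,0,0,0,0,0,0,0,0,0,0,0]

```text
t: 9.8
ee_pos: [523.9, 8.9, 163.3]
eef_rot: [2.906, 1.193, 0.0]
force: [-0.6, -0.8, -0.6]
gripper_width: 0.001
gripper_force: 0.0
```

Emit:
play_rows:
  moves: [0,0,0,0,0,0,0,0,0,0,0,0,0,0,0,0,0,0,0,0,0,0,0,0,0,0,0,0,0,0,0,0,0,0,0,0,0,0,0,0,0,0,0,0,0,0,0,0,0,0,0,0,0,0,0,0,0,0,0,0,0,0,0,0,0,0,0,0,0,0,0,0,0,0,0,0,0,0,0,0,0,0,0,0,0,0,0,0,0,0,0,0,0,0,0,0,0,0,0,0,0,0,0,0,0,0,0,0,0,0,0,0,0,0,0,0,0,0,0,0,0,0,0,0,0,0,0,0,0,0,0,0,0,0,0,0,0,0,0,0]

```text
t: 12.3
ee_pos: [523.9, 8.9, 163.3]
eef_rot: [-2.906, -1.193, -0.0]
force: [0.3, 0.3, -0.0]
gripper_width: 0.001
gripper_force: 0.0
```

Run:
```python
from ang import *
for i in range(12): print(*ang())
```

```text
12.3 [(np.float64(2.924), np.float64(50.4), 31), (np.float64(4.041), np.float64(63.6), 51)]
12.35 [(np.float64(3.182), np.float64(50.0), 32), (np.float64(4.041), np.float64(63.6), 50), (np.float64(2.833), np.float64(58.0), 4)]
12.4 [(np.float64(3.838), np.float64(56.9), 81), (np.float64(2.827), np.float64(57.2), 5)]
12.45 [(np.float64(3.931), np.float64(59.1), 73), (np.float64(2.827), np.float64(57.2), 5)]
12.5 [(np.float64(3.996), np.float64(59.2), 73), (np.float64(2.827), np.float64(57.2), 5)]
12.55 [(np.float64(4.071), np.float64(59.0), 70), (np.float64(2.827), np.float64(57.2), 5)]
12.6 [(np.float64(4.135), np.float64(58.9), 74), (np.float64(2.827), np.float64(57.2), 5)]
12.65 [(np.float64(4.211), np.float64(58.5), 78), (np.float64(2.827), np.float64(57.2), 5)]
12.7 [(np.float64(4.292), np.float64(57.2), 85), (np.float64(2.827), np.float64(57.2), 5)]
12.75 [(np.float64(4.037), np.float64(63.9), 48), (np.float64(2.827), np.float64(57.2), 5), (np.float64(4.91), np.float64(55.8), 38)]
12.8 [(np.float64(4.037), np.float64(63.9), 48), (np.float64(2.827), np.float64(57.2), 5), (np.float64(5.131), np.float64(55.9), 40)]
12.85 [(np.float64(4.041), np.float64(63.6), 49), (np.float64(2.827), np.float64(57.2), 5), (np.float64(5.312), np.float64(56.5), 35)]
```

Emit:
play_rows:
  moves: [0,0,0,0,0,0,0,0,0,0,0,0,0,0,0,0,0,0,0,0,0,0,0,0,0,0,0,0,0,0,0,0,0,0,0,0,0,0,0,0,0,0,0,0,0,0,0,0,0,0,0,0,0,0,0,0,0,0,0,0,0,0,0,0,0,0,0,0,0,0,0,0,0,0,0,0,0,0,0,0,0,0,0,0,0,0,0,0,0,0,0,0,0,0,0,0,0,0,0,0,0,0,0,0,0,0,0,0,0,0,0,0,0,0,0,0,0,0,0,0,0,0,0,0,0,0,0,0,0,0,0,0,0,0,0,0,0,0,0,0]

```text
t: 15.4
ee_pos: [523.9, 8.9, 163.3]
eef_rot: [2.906, 1.192, 0.0]
force: [0.2, -0.1, -0.5]
gripper_width: -0.001
gripper_force: 0.0
```

Emit:
play_rows:
  moves: [0,0,0,0,0,0,0,0,0,0,0,0,0,0,0,0,0,0,0,0,0,0,0,0,0,0,0,0,0,0,0,0,0,0,0,0,0,0,0,0,0,0,0,0,0,0,0,0,0,0,0,0,0,0,0,0,0,0,0,0,0,0,0,0,0,0,0,0,0,0,0,0,0,0,0,0,0,0,0,0,0,0,0,0,0,0,0,0,0,0,0,0,0,0,0,0,0,0,0,0,0,0,0,0,0,0,0,0,0,0,0,0,0,0,0,0,0,0,0,0,0,0,0,0,0,0,0,0,0,0,0,0,0,0,0,0,0,0,0,0]

```text
t: 17.9
ee_pos: [523.9, 8.9, 163.3]
eef_rot: [-2.906, -1.193, 0.0]
force: [0.2, 0.2, -0.0]
gripper_width: 0.002
gripper_force: 0.0
```

Emit:
play_rows:
  moves: [0,0,0,0,0,0,0,0,0,0,0,0,0,0,0,0,0,0,0,0,0,0,0,0,0,0,0,0,0,0,0,0,0,0,0,0,0,0,0,0,0,0,0,0,0,0,0,0,0,0,0,0,0,0,0,0,0,0,0,0,0,0,0,0,0,0,0,0,0,0,0,0,0,0,0,0,0,0,0,0,0,0,0,0,0,0,0,0,0,0,0,0,0,0,0,0,0,0,0,0,0,0,0,0,0,0,0,0,0,0,0,0,0,0,0,0,0,0,0,0,0,0,0,0,0,0,0,0,0,0,0,0,0,0,0,0,0,0,0,0]

```text
t: 20.4
ee_pos: [523.9, 8.9, 163.3]
eef_rot: [2.906, 1.193, 0.0]
force: [-0.5, 0.5, -0.4]
gripper_width: 0.003
gripper_force: 0.0
```

Emit:
play_rows:
  moves: [0,0,0,0,0,0,0,0,0,0,0,0,0,0,0,0,0,0,0,0,0,0,0,0,0,0,0,0,0,0,0,0,0,0,0,0,0,0,0,0,0,0,0,0,0,0,0,0,0,0,0,0,0,0,0,0,0,0,0,0,0,0,0,0,0,0,0,0,0,0,0,0,0,0,0,0,0,0,0,0,0,0,0,0,0,0,0,0,0,0,0,0,0,0,0,0,0,0,0,0,0,0,0,0,0,0,0,0,0,0,0,0,0,0,0,0,0,0,0,0,0,0,0,0,0,0,0,0,0,0,0,0,0,0,0,0,0,0,0,0]

```text
t: 22.9
ee_pos: [523.9, 8.9, 163.3]
eef_rot: [-2.906, -1.193, 0.0]
force: [-0.8, 0.0, 0.6]
gripper_width: -0.002
gripper_force: 0.0
```

Run:
```python
from ang import *
for i in range(8): print(*ang())
```

```text
22.9 [(np.float64(4.041), np.float64(63.6), 49), (np.float64(2.827), np.float64(57.2), 5), (np.float64(2.126), np.float64(53.4), 29)]
22.95 [(np.float64(4.041), np.float64(63.6), 51), (np.float64(2.827), np.float64(57.2), 5), (np.float64(2.25), np.float64(52.0), 34)]
23.0 [(np.float64(4.041), np.float64(63.6), 49), (np.float64(2.827), np.float64(57.2), 5), (np.float64(2.389), np.float64(52.2), 31)]
23.05 [(np.float64(2.526), np.float64(51.7), 29), (np.float64(4.041), np.float64(63.6), 51), (np.float64(2.827), np.float64(57.2), 5)]
23.1 [(np.float64(2.684), np.float64(52.1), 32), (np.float64(4.041), np.float64(63.6), 51)]
23.15 [(np.float64(2.805), np.float64(52.0), 30), (np.float64(4.037), np.float64(63.9), 48)]
23.2 [(np.float64(2.942), np.float64(51.6), 33), (np.float64(4.041), np.float64(63.6), 51)]
23.25 [(np.float64(3.091), np.float64(52.0), 29), (np.float64(4.041), np.float64(63.6), 49), (np.float64(2.827), np.float64(57.2), 5)]
```

Emit:
play_rows:
  moves: [0,0,0,0,0,0,0,0,0,0,0,0,0,0,0,0,0,0,0,0,0,0,0,0,0,0,0,0,0,0,0,0,0,0,0,0,0,0,0,0,0,0,0,0,0,0,0,0,0,0,0,0,0,0,0,0,0,0,0,0,0,0,0,0,0,0,0,0,0,0,0,0,0,0,0,0,0,0,0,0,0,0,0,0,0,0,0,0,0,0,0,0,0,0,0,0,0,0,0,0,0,0,0,0,0,0,0,0,0,0,0,0,0,0,0,0,0,0,0,0,0,0,0,0,0,0,0,0,0,0,0,0,0,0,0,0,0,0,0,0]

```text
t: 25.8
ee_pos: [523.9, 8.9, 163.3]
eef_rot: [-2.906, -1.192, -0.0]
force: [-0.0, -0.0, -0.4]
gripper_width: -0.001
gripper_force: 0.0
```

Emit:
play_rows:
  moves: [0,0,0,0,0,0,0,0,0,0,0,0,0,0,0,0,0,0,0,0,0,0,0,0,0,0,0,0,0,0,0,0,0,0,0,0,0,0,0,0,0,0,0,0,0,0,0,0,0,0,0,0,0,0,0,0,0,0,0,0,0,0,0,0,0,0,0,0,0,0,0,0,0,0,0,0,0,0,0,0,0,0,0,0,0,0,0,0,0,0,0,0,0,0,0,0,0,0,0,0,0,0,0,0,0,0,0,0,0,0,0,0,0,0,0,0,0,0,0,0,0,0,0,0,0,0,0,0,0,0,0,0,0,0,0,0,0,0,0,0]

```text
t: 28.3
ee_pos: [523.9, 8.9, 163.3]
eef_rot: [-2.906, -1.193, -0.0]
force: [0.1, -0.1, 0.4]
gripper_width: 0.003
gripper_force: 0.0
```

Run:
```python
from ang import *
for i in range(5): print(*ang())
```

```text
28.3 [(np.float64(4.048), np.float64(64.0), 50), (np.float64(2.827), np.float64(57.2), 5), (np.float64(1.802), np.float64(53.4), 30)]
28.35 [(np.float64(4.037), np.float64(63.9), 48), (np.float64(2.827), np.float64(57.2), 5), (np.float64(1.909), np.float64(53.3), 37)]
28.4 [(np.float64(4.041), np.float64(63.6), 51), (np.float64(2.833), np.float64(58.0), 4), (np.float64(1.993), np.float64(53.3), 30)]
28.45 [(np.float64(4.041), np.float64(63.6), 49), (np.float64(2.827), np.float64(57.2), 5), (np.float64(2.102), np.float64(53.0), 30)]
28.5 [(np.float64(4.041), np.float64(63.6), 49), (np.float64(2.827), np.float64(57.2), 5), (np.float64(2.187), np.float64(52.2), 30)]
```

Emit:
play_rows:
  moves: [0,0,0,0,0,0,0,0,0,0,0,0,0,0,0,0,0,0,0,0,0,0,0,0,0,0,0,0,0,0,0,0,0,0,0,0,0,0,0,0,0,0,0,0,0,0,0,0,0,0,0,0,0,0,0,0,0,0,0,0.035,0,0,0,0,0,0,0.055,0,0,0,0,0,0,0.055,0,0,0]

```text
t: 29.92
ee_pos: [522.1, 9.1, 106.6]
eef_rot: [-2.905, -1.192, 0.006]
force: [-0.3, -0.3, 0.1]
gripper_width: -0.002
gripper_force: 0.0
```

Run:
```python
from ang import *
for i in range(3): print(*ang("pics/g%d.png"%i))
err()
```

```text
29.925 [(np.float64(4.336), np.float64(56.5), 87), (np.float64(2.821), np.float64(56.4), 5)]
29.975 [(np.float64(4.041), np.float64(63.6), 49), (np.float64(2.834), np.float64(56.6), 6), (np.float64(4.858), np.float64(55.9), 37)]
30.025 [(np.float64(4.041), np.float64(63.6), 52), (np.float64(2.834), np.float64(56.6), 6), (np.float64(4.932), np.float64(55.9), 36)]
t 30.075 pos [524.8   8.8 109.3] F [0.58 0.45 0.2 ] w 0.0006577104290508881
[[ 0.712  0.702  0.002]
 [ 0.702 -0.712 -0.   ]
 [ 0.001  0.001 -1.   ]]
```

Run:
```python
from ang import *
print(*ang("pics/g9.png"));print(status.get_state()["t"])
```

```text
30.075 [(np.float64(4.048), np.float64(64.0), 50), (np.float64(2.834), np.float64(56.6), 6), (np.float64(5.036), np.float64(56.3), 34)]
30.125
```

Emit:
play_rows:
  moves: [0,0,0,0,0,0,0,0,0,0,0,0,0,0,0,0,0,0,0,0,0,0,0,0,0,0,0,0,0,0,0,0.002,0,0,0,0,0,0,0.009,0,0,0,0,0,0,0.009,0,0,0,0,0,0,0.009,0,0,0,0,0,0,0.009,0,0,0]

```text
t: 31.25
ee_pos: [524.4, 8.8, 100.1]
eef_rot: [2.906, 1.192, 0.001]
force: [-2.1, -0.3, 7.6]
gripper_width: 0.004
gripper_force: 3.5
```

Run:
```python
from ang import *
for i in range(3): print(*ang("pics/i%d.png"%i))
err()
```

```text
31.25 [(np.float64(4.042), np.float64(62.3), 61), (np.float64(2.823), np.float64(55.9), 7), (np.float64(6.198), np.float64(60.0), 36)]
31.3 [(np.float64(4.042), np.float64(62.3), 61), (np.float64(2.823), np.float64(55.9), 7), (np.float64(6.198), np.float64(60.0), 36)]
31.35 [(np.float64(4.047), np.float64(62.0), 62), (np.float64(2.823), np.float64(55.9), 7), (np.float64(6.198), np.float64(60.0), 36)]
t 31.4 pos [524.4   8.8 100.1] F [-2.34 -0.47  7.34] w 0.003808464220898921
[[ 0.712  0.702  0.001]
 [ 0.702 -0.712 -0.   ]
 [ 0.     0.001 -1.   ]]
```

Emit:
play_rows:
  moves: [0,0,0,-0.01,0,0,0,0,0,0,-0.04,0,0,0,0,0,0,-0.09,0,0,0,0,0,0,-0.13,0,0,0,0,0,0,-0.13,0,0,0,0,0,0,-0.13,0,0,0]

```text
t: 32.15
ee_pos: [523.3, 9.0, 228.6]
eef_rot: [-2.906, -1.192, 0.002]
force: [-0.3, -1.4, -0.2]
gripper_width: -0.001
gripper_force: 0.0
```

Run:
```python
from ang import *
for i in range(3): print(*ang("pics/j%d.png"%i))
s=err()
w,_=cams.camera("wrist");p=cv2.imread("pics/j2.png")
a=cv2.resize(p[170:260,200:300],(400,360),interpolation=cv2.INTER_NEAREST);b=cv2.resize(w[:,:,::-1],(400,300))
cv2.imwrite("pics/k.png",np.hstack([a,cv2.copyMakeBorder(b,0,60,0,0,0)]))
```

```text
32.15 [(np.float64(4.041), np.float64(63.6), 49), (np.float64(2.827), np.float64(57.2), 5), (np.float64(6.188), np.float64(56.5), 38)]
32.2 [(np.float64(4.041), np.float64(63.6), 49), (np.float64(2.827), np.float64(57.2), 5), (np.float64(6.188), np.float64(56.5), 38)]
32.25 [(np.float64(4.041), np.float64(63.6), 49), (np.float64(2.827), np.float64(57.2), 5), (np.float64(6.186), np.float64(56.1), 36)]
t 32.3 pos [522.6   9.1 227.4] F [0.27 0.34 1.25] w -0.0009456296058169188
[[ 0.712  0.702 -0.004]
 [ 0.702 -0.712  0.   ]
 [-0.002 -0.003 -1.   ]]
```

View pics/k.png

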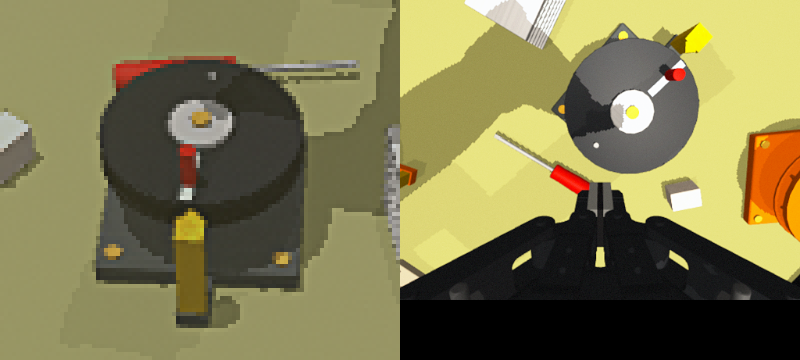

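The stud and stripe point at the yellow pointer: scene crop stripe end (187,192) against pointer (190,212). In the wrist view the stripe end is at (687,63) and the pointer tip at about (674,52). I check the margin there numerically.

Run:
```python
from ang import *
p,_=cams.camera("wrist")
for c,box in(("white",(315,60,385,140)),("yel",(330,20,410,80)),("black",(200,30,400,230))):
    b,l=blobs(p,box,c,30);print(c,b)
def sh(n,u,v,z):
    q=plane(n,u,v,z)[:2]-np.array(C);print(n,(u,v),q.round(1),np.hypot(*q).round(1),np.arctan2(q[1],q[0]).round(3))
s=lambda x,y:((x-400)*1.28,y*1.28)
print("wrist");sh("wrist",*s(632,112),101);sh("wrist",*s(687,63),90);sh("wrist",*s(655,91),90);sh("wrist",*s(674,50),90)
g=lambda x,y:(200+x/4,170+y/4)
sh("scene",*g(201,117),101);sh("scene",*g(187,194),90);sh("scene",*g(190,209),90)
im=cv2.resize(p[20:160,250:430,::-1],None,fx=4,fy=4,interpolation=cv2.INTER_CUBIC);cv2.imwrite("pics/m.png",im)
```

```text
white [([347, 76, 19, 13, 121], [356.9, 83.1]), ([317, 97, 27, 27, 311], [329.6, 110.4]), ([315, 121, 10, 19, 136], [318.6, 132.0])]
yel [([364, 29, 36, 39, 849], [379.7, 49.9])]
black [([332, 82, 13, 15, 112], [337.2, 88.1]), ([200, 92, 75, 85, 3094], [235.6, 141.8])]
wrist
wrist (296.96, 143.36) [2.4 1. ] 2.6 0.395
wrist (367.36, 80.64) [78.2 -4.8] 78.3 -0.061
wrist (326.40000000000003, 116.48) [35.5 -2.2] 35.6 -0.063
wrist (350.72, 64.0) [76.8 14.7] 78.2 0.189
scene (250.25, 199.25) [4.7 1.6] 4.9 0.328
scene (246.75, 218.5) [71.2  0.4] 71.2 0.005
scene (247.5, 222.25) [85.2  4.5] 85.3 0.053
```

View pics/m.png

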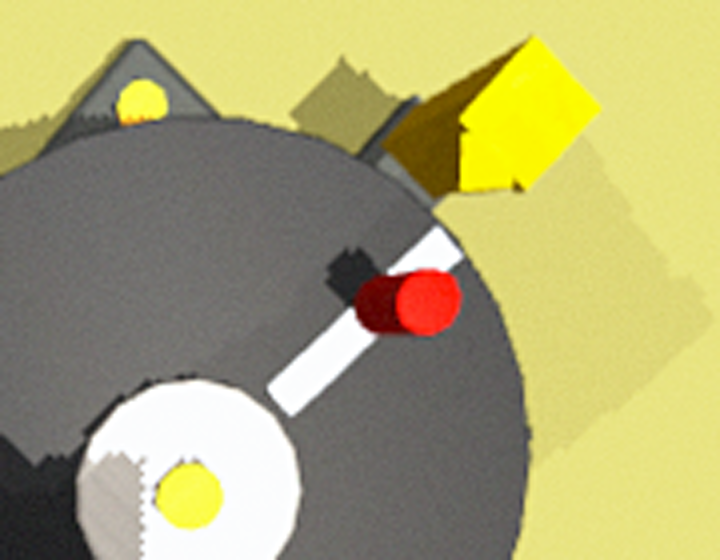

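The close crop has the stripe end at (448,240) and the pointer tip at (462,190). The mark is about 4–5 mm short of the spot, inside the 12 mm limit, and the hand is well clear.

Run:
```python
from station import r
print(r.close_job())
```

```text
the job is handed in; nothing more can be done
None
```

The job is handed in, with no verdict shown: I flicked the impeller, let the mark pass the pointer untouched at about 6 rad/s, then on a later lap braked it to a stop about 4–5 mm from the spot (limit 12 mm), and the hand is clear.

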